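Slide the board tray under the probe bridge and press the probes on

TASK

Put the circuit board on test: push the board tray flat across the mat, circuit board first, in between the jig's guide rails and under its low bridge until it is fully home against the end stop; slide it gently and never force or ram it. Then press the knob on top of the bridge fully down, so that the locating pin drops into the tray's hole and the probes make contact, and finish while still holding it down. Only push and press with the fingertips: nothing is picked up, the tray must not tip or lift off the mat, the knob is not pressed before the tray is home, and the multimeter, side cutters, flux bottle and spare board stay where they are.

Things in the scene. Friction and masses are not known exactly. Their poses are not given: they have to be found in the camera images.
- test_jig: aluminium test jig fixed on the bench mat (2 mm above the wood): two guide rails (14 mm high, 131 mm over the outside), an end stop and a bridge across. Origin on the mat below the locating pin, midway between the rails, under the middle of the bridge; z up; +x is the way the tray goes in. Bridge: x -15 to +15 mm, underside 22 mm, top 32 mm above the mat, over the full width
- jig_mouth (a point): on the mat at the middle of the jig's mouth, 68 mm before the jig's origin (jig x = -68 mm). Here the rails flare out to 140 mm between their tips; they narrow at 20 degrees and from x = -16 mm on run parallel, 103 mm apart inside (tray: 100 mm wide). The rails' faces are smooth and slippery
- jig_stop (a point): on the mat at the middle of the end stop's near face (jig x = +64 mm), where the tray's front edge comes to rest; the stop is a bar 18 mm high. (Beware: a desk telephone, 75 mm high and 100 mm over its handset, stands on the mat beside the jig and the tray, on the side away from the robot, from world x = 0.57 m on, y = -0.25 to -0.44 m)
- board_tray: loose grey board tray, a flat plate 120 mm long (x) x 100 mm wide (y) x 10 mm thick, about 0.2 kg, lying on the mat before the jig's mouth. Origin: centre of its underside; z up; +x is its front. A green circuit board (45 x 75 mm, centre x = +32.5 mm) on the front half rises to 18 mm. The bare tail (x -60 to -14 mm) is behind; with the tray home it ends 41 mm short of the bridge
- tray_hole (a point): centre, on the tray's underside, of its locating hole, 13 mm wide, through the plate, at x = -4 mm, y = 0 in the tray's frame, between six brass contact studs 1 mm high. With the tray home it lies at the jig's origin, under the pin
- knob_top (a point): top centre of the black round push knob, 32 mm wide, 70 mm above the mat when up; it goes down with the probe head. The head is a black cross bar 26 x 114 mm (long across the rails), 54 to 61 mm above the mat when up; the 7 mm locating pin and six brass probes go from it down through the bridge
- probe_head (a joint): how far the probe head is pressed down: 0 up, 0.018 m fully down on its stop. Sprung: about 2 N starts it, about 8 N holds it fully down; let go, it springs up. Up, the pin's tip is level with the bridge's underside; down, it is 6 mm deep in the tray's hole. With the tray over 5 mm from home the pin lands on it and stops at 0.012 m or less
- cutters: side cutters lying on the bench, 129 x 75 x 12 mm, origin at the centre of the underside; not to be disturbed
- meter: black multimeter lying on the bench, 150 x 90 x 47 mm, origin at the centre of the underside; not to be disturbed
- flux: flux bottle with a black cap standing on the bench, 40 x 40 x 100 mm, origin at the centre of the underside; not to be disturbed
- spare_board: a second circuit board, 45 x 75 x 13 mm, lying bare on the bench, origin at the centre of the underside; not to be disturbed

How it is judged (in metres and radians):
On the way, in this order (a step that is already met when the one before it is completed fails the run):
1. the tray lies flat and fully home, its hole under the pin, the knob still up (horizontal distance between tray_hole and test_jig below 0.0035 m and x of tray_hole in the frame of test_jig above -0.0025 m and angle between the x axis of board_tray and the x axis of test_jig, either way round below 0.05 rad and angle between board_tray's own z axis and vertical below 0.03 rad and value of joint probe_head below 0.003 m), for 0.2 s.
2. the knob is pressed fully down, the pin in the tray's hole (value of joint probe_head above 0.0155 m), for 0.3 s.
At the end, for the whole second after the job is handed in: the tray lies flat and still on the mat between the rails, its hole within 3.5 mm of the pin's axis and not more than 2.5 mm short of it (home against the stop), and the robot's fingers hold the knob down, at least 15.5 of its 18 mm, to the end (horizontal distance between tray_hole and test_jig below 0.0035 m and x of tray_hole in the frame of test_jig above -0.0025 m and angle between the x axis of board_tray and the x axis of test_jig, either way round below 0.05 rad and angle between board_tray's own z axis and vertical below 0.03 rad and height (world z) of board_tray below 0.0055 m and linear speed of board_tray below 0.01 m/s and value of joint probe_head above 0.0155 m and contact force between the fingers and test_jig above 1 N); the arm keeps its last pose, push and grip.
It fails at once if the tray is lifted off the mat or carried (more than 6 mm) (height (world z) of board_tray above 0.0085 m).
It fails at once if the tray is tipped (more than about 5 degrees) (angle between board_tray's own z axis and vertical above 0.09 rad).
It fails at once if the tray is forced: pressed against the rails, stop or bridge with over 45 N (contact force between board_tray and test_jig above 45 N).
It fails at once if the knob is pressed (5 mm or more) while the tray is not home (value of joint probe_head above 0.005 m and horizontal distance between tray_hole and test_jig above 0.006 m).
It fails at once if the multimeter, cutters, flux bottle or spare board are moved by more than 15 mm (distance of any of meter, cutters, flux, spare_board from where it was at the start of the episode above 0.015 m).
It also fails if it takes over 54 s, if anything falls off the work surface, if the arm or the gripper's body presses on something with over 40 N, if the wrist force passes 120 N, or if a joint passes its speed limit or range.

ROBOT

A 6-joint arm with a two-finger parallel gripper is mounted at the origin on a cart in front of the work surface, level with it; the furniture and walls round the work are solid. World frame = base frame: x ahead of the robot, y to its left, z up, the work surface at z = 0. Lengths are in mm, angles in rad, forces in N, time in s.
With the tool pointing down it reaches from about 400 to 925 mm from the base axis. Payload 12.5 kg.
Tool frame: the origin (TCP) lies on the centre line of the jaws, within the pads' length; the fingertips stand 19 mm ahead of it and the grasp point (between the pads) is the TCP; z points along the fingers, y is the line along which they close (so a half turn about z gives the same grasp; the last joint's range is limited). The gripper opens to 95 mm and grips with 3 to 60 N. Pads are 20 mm wide; open, the fingers measure 119 mm over their backs; the gripper's body (75 mm by 180 mm) begins 59 mm behind the grasp point.
Start: joints at [-1.273, 0.491, 1.559, -0, 1.092, -0.106], TCP at [245.596, -574.741, 233.661] pointing down, gripper open.
Joint ranges: [-3.1, 3.1], [-0.84, 2.19], [0.05, 2.79], [-1.13, 4.28], [0.06, 2.93], [-2.69, 2.69]. Speed limits (rad/s): [2.22, 2.22, 2.79, 3.14, 3.14, 3.14].

INTERFACE

Orientations are given as [roll, pitch, yaw] about the fixed x, y, z axes, in that order (R = Rz(yaw) Ry(pitch) Rx(roll)).
In Python, from cell import state, read_camera, job_done gives the robot as it stands.
- The arm moves only by the tool arm_command, never from a script. Its argument "deltas" is a list of rows, each an object of numbers: "dx", "dy", "dz": the shift along the world's x, y, z in m; "yaw": the turn about the world's z in degrees. In form: [{"dx": .., "dy": .., "dz": .., "yaw": ..}, ...]. A call has 1 to 20 rows; each row shifts and turns the commanded pose from where the row before left it; what a row does not reach is not made up. A row lasts 1/10 s, in which the tool goes at most 50 mm and 8.59 degrees, less where a joint would pass 70% of its speed; a pose out of reach is approached as far as the arm can. A call with a gripper value outside its range is refused whole. "gripper" is the finger opening in m, from 0 to 0.0951, set as the call begins (left out, the last holds). The fingers move at their own pace and stop on an object; the grip force is fixed at half the most. Time passes only in rows, so rows that do not move let the fingers close. It gives the time, the measured TCP pose, the force, the opening and the grip force at its end, in the units of the state.
- state(): the state, without advancing time (a new reading comes with each control period).
- read_camera(name): name is "scene" or "top"; returns a dict with "color" (384x512x3 uint8, red, green, blue), "range_z" (384x512 float32, mm along the optical axis (not along the pixel's ray), 0 where there is no reading), "fx", "fy", "cx", "cy" (pixels), "extrinsics" (4x4, takes a point from camera to world coordinates). Camera axes: x right, y up, looking along -z (the intrinsics and any distortion apply to the point x, -y, -z); pixel columns grow to the right and rows downward; lengths in mm; the calibration is good to about 2 mm. A picture is of the moment at which its call begins.
- job_done(): hands the job in; it is judged then, once.
The state is a dict: "t": time; "joints": joint angles; "qvel": joint speeds; "tau": joint torques, N m; "eef_pos": TCP position; "tcp_rot": TCP orientation; "ft_force": force on the tool from outside, world axes, zero at the start; "moment": the same for the moment, N m; "opening": opening from 0.0 (shut) to 1.0 (fully open); "grip_force": force on a finger pad.
Only numpy, scipy, OpenCV 4.12 (cv2) and the standard library are available. Lean on these libraries where they do the work, as an engineer would, in place of code of your own. Each camera call takes 0.05 s, during which the arm holds its last target. There are 200 camera calls.

## Working session

There is one attempt and no reset: what is moved stays moved. The work goes in short steps, Python scripts to look and compute and a tool call to move; the robot and the scene stay as the last step left them, time stands still between calls to the robot, and variables do not carry over. Pictures are saved under pics/ and viewed, at most 10 in all, crops included, and the job is handed in when it is done.

Besides the shell and the picture viewer there is one more tool, called after ">>>" as name(argument=value, ...), one argument or row to a line, values as JSON. arm_command: Moves the arm, as the interface text tells. Its arguments: {"type":"object","properties":{"deltas":{"type":"array"},"gripper":{"type":"number"}},"required":["deltas"]}

```bash
mkdir -p pics; cat > h.py <<'E'
import numpy as np, cv2
from cell import state, read_camera, job_done
def w(c,u,v,z=None):
    # pixel -> world; z: plane height mm or use depth
    E=np.array(c["extrinsics"]); r=np.array([(u-c["cx"])/c["fx"],-(v-c["cy"])/c["fy"],-1.])
    if z is None: return E[:3,:3]@(r*c["range_z"][int(round(v)),int(round(u))])+E[:3,3]
    d=E[:3,:3]@r; return E[:3,3]+d*(z-E[2,3])/d[2]
def cloud(c):
    v,u=np.mgrid[:384,:512]; E=np.array(c["extrinsics"]); Z=c["range_z"]
    P=np.stack([(u-c["cx"])/c["fx"]*Z,-(v-c["cy"])/c["fy"]*Z,-Z],-1)
    W=P@E[:3,:3].T+E[:3,3]; W[Z==0]=np.nan; return W
E
python3 - <<'E'
from h import *
print(state())
for n in ("top","scene"):
    c=read_camera(n); print(n,[c[k] for k in("fx","fy","cx","cy")],np.array(c["extrinsics"]).round(3).tolist(),c.keys())
    cv2.imwrite(f"pics/{n}0.png",cv2.resize(c["color"][...,::-1],(768,576),interpolation=cv2.INTER_CUBIC))
    np.save(f"{n}0.npy",c,allow_pickle=True)
E
```

```text
{'t': 0.0, 'joints': array([-1.27261865e+00,  4.91554360e-01,  1.55946432e+00, -1.00551338e-05,
        1.09170094e+00, -1.05601003e-01]), 'qvel': array([-0.00144584, -0.00020344,  0.00099213,  0.00036471,  0.00026723,
        0.00072493]), 'tau': array([ 5.62213809e-04, -6.12648082e+01, -2.58185667e+01,  6.92627463e-02,
        4.82147781e-02, -1.39073031e-04]), 'eef_pos': array([ 245.51003835, -574.50976024,  233.05984718]), 'tcp_rot': array([-3.14047102e+00, -1.09920138e-04,  4.03783260e-01]), 'ft_force': array([ 0.10867764,  0.12364735, -0.53774834]), 'moment': array([-0.02835099,  0.03036602, -0.02254342]), 'grip_force': 0.0, 'opening': 0.9992648169480363}
top [429.29916615732037, 429.29916615732037, 253.27945726731258, 190.46679578590852] [[0.005, 0.996, -0.084, 426.161], [-1.0, 0.004, -0.018, -193.341], [-0.018, 0.084, 0.996, 1327.444], [0.0, 0.0, 0.0, 1.0]] dict_keys(['color', 'range_z', 'fx', 'fy', 'cx', 'cy', 'extrinsics'])
scene [478.20664606442824, 478.20664606442824, 252.22019751996547, 193.21028149630126] [[0.89, 0.202, -0.408, -22.061], [-0.455, 0.438, -0.776, -1218.65], [0.022, 0.876, 0.482, 705.114], [0.0, 0.0, 0.0, 1.0]] dict_keys(['color', 'range_z', 'fx', 'fy', 'cx', 'cy', 'extrinsics'])
```

View pics/top0.png

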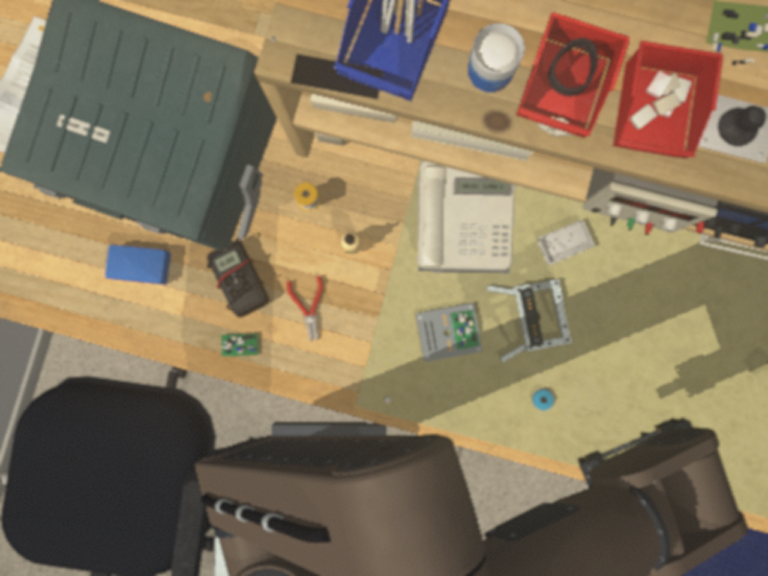

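View pics/scene0.png

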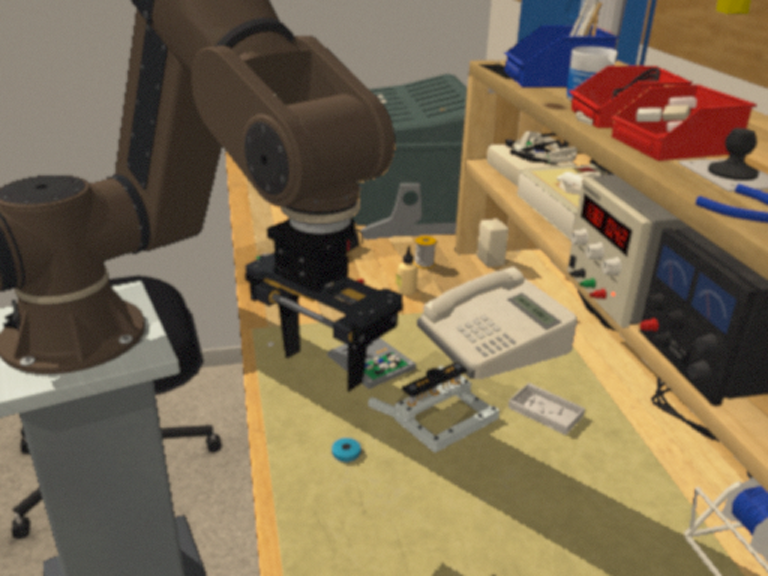

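The top view shows the tray at about (450,330), the jig with its mouth facing left and bridge at (530,315), the phone above and the cutters, meter and spare board to the left. Insertion runs towards image right, which is world -y.

```bash
python3 - <<'E'
from h import *
c=np.load("top0.npy",allow_pickle=True).item()
im=c["color"][180:250,270:390,::-1]
cv2.imwrite("pics/crop.png",cv2.resize(im,None,fx=6.5,fy=6.5,interpolation=cv2.INTER_CUBIC))
W=cloud(c); np.set_printoptions(linewidth=250)
print(W[180:250:3,270:390:3,2].round(0).astype(int))
E
```

```text
[[                   3                    6                   -4                   21                   20                   28                   27                   24                   22                   28                   27
                    21                   24                   25                   19                   24                   24                   21                   24                   25                   27                   22
                    21                   23                    1                    0                    5                    1                    4                    6                    1                    3                    3
                     0                    2                   -5                   -2                    1                    1                    3]
 [                   5                    2                    0                    7                    4                    3                    3                   -1                    9                    3                    0
                  
[... 18636 characters left out ...]
 4                    0
                     5                    4                    1                    6                    2                   -2                    0                    3                    3                    0                    0
                     1                   10                    2                    4                    7                   -1                   -1                    3                    1                    5                    5
                     2                    2                    2                    8                    0                    4                   -4]]<stdin>:6: RuntimeWarning: invalid value encountered in cast
```

View pics/crop.png

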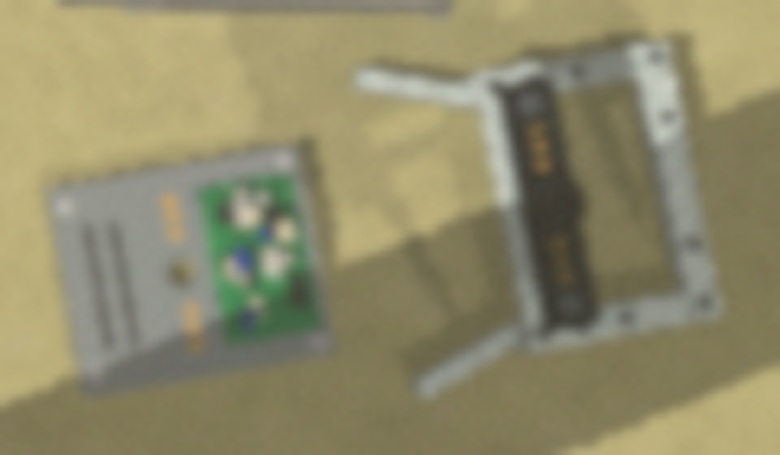

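The crop shows the tray corners at (52,190), (298,145), (333,347) and (90,390) and its hole at (180,272). The jig's stop corners are at (672,40) and (718,312), and its flare tips at (360,78) and (425,388). The head bar's corners are at (503,90), (545,80), (592,325) and (545,335).

```bash
python3 - <<'E'
from h import *
c=np.load("top0.npy",allow_pickle=True).item()
f=lambda L,z:np.array([w(c,270+(u+.5)/6.5-.5,180+(v+.5)/6.5-.5,z)[:2] for u,v in L])
t=f([(52,190),(298,145),(333,347),(90,390)],12)
print("tray",t.round(0).tolist(),"c",t.mean(0).round(1)); 
d=(t[1]+t[2]-t[0]-t[3])/2; print("len",np.hypot(*d),"ang",np.degrees(np.arctan2(d[1],d[0])), "wid",np.hypot(*(t[0]+t[1]-t[2]-t[3])/2))
print("hole",f([(180,272)],12))
s=f([(672,40),(718,312)],20); print("stop",s.round(1).tolist(),np.hypot(*(s[0]-s[1])))
m=f([(360,78),(425,388)],16); print("mouth",m.round(1).tolist(),np.hypot(*(m[0]-m[1])))
b=f([(503,90),(545,80),(592,325),(545,335)],63); print("bar",b.round(1).tolist(),b.mean(0))
print("knob",f([(556,200)],72))
d=(b[1]+b[0]-b[2]-b[3]); print("bar ang",np.degrees(np.arctan2(d[1],d[0]))-90)
d=s[0]-s[1];print("stop ang",np.degrees(np.arctan2(d[1],d[0]))-90)
d=m[0]-m[1];print("mouth ang",np.degrees(np.arctan2(d[1],d[0]))-90)
# refined by depth+color: tray points cloud
W=cloud(c)[180:250,270:390]
def rect(M):
    P=W[M][:,:2].astype(np.float32); r=cv2.minAreaRect(P); return r,len(P),np.median(P,0)
z=W[...,2]
print("head",rect((z>52)&(z<90)))
E
```

```text
tray [[481.0, -244.0], [502.0, -359.0], [408.0, -375.0], [387.0, -262.0]] c [ 444.5 -310. ]
len 116.5973868551829 ang -79.5260056286214 wid 95.53202854469343
hole [[ 442.40740488 -303.80666358]]
stop [[551.9, -533.5], [425.1, -552.5]] 128.23069358045285
mouth [[533.8, -388.3], [389.1, -417.2]] 147.58519429159654
bar [[524.7, -445.8], [529.3, -464.8], [419.0, -484.3], [414.4, -463.2]] [ 471.85593807 -464.49742295]
knob [[ 474.70039666 -466.99906578]]
bar ang -80.51984956703495
stop ang -81.4838604136535
mouth ang -78.69281030601468
head (((473.251708984375, -466.44146728515625), (112.78266906738281, 29.921630859375), 8.875035285949707), 358, array([ 472.88086, -466.04694], dtype=float32))
```

>>> arm_command(
  deltas=[
    {"dx":0.013,"dy":0.0256,"dz":-0.002,"yaw":5.5},
    {"dx":0.013,"dy":0.0256,"dz":-0.002,"yaw":5.5},
    {"dx":0.013,"dy":0.0256,"dz":-0.002,"yaw":5.5},
    {"dx":0.013,"dy":0.0256,"dz":-0.002,"yaw":5.5},
    {"dx":0.013,"dy":0.0256,"dz":-0.002,"yaw":5.5},
    {"dx":0.013,"dy":0.0256,"dz":-0.002,"yaw":5.5},
    {"dx":0.013,"dy":0.0256,"dz":-0.002,"yaw":5.5},
    {"dx":0.013,"dy":0.0256,"dz":-0.002,"yaw":5.5},
    {"dx":0.013,"dy":0.0256,"dz":-0.002,"yaw":5.5},
    {"dx":0.013,"dy":0.0256,"dz":-0.002,"yaw":5.5},
    {"dx":0.013,"dy":0.0256,"dz":-0.002,"yaw":5.5},
    {"dx":0.013,"dy":0.0256,"dz":-0.002,"yaw":5.5},
    {"dx":0.013,"dy":0.0256,"dz":-0.002,"yaw":5.5},
    {"dx":0.0135,"dy":0.0257,"dz":-0.002,"yaw":5.5},
    {},
    {},
  ],
  gripper=0.045,
)

```text
$.deltas[14]: bad value
```

>>> arm_command(
  deltas=[
    {"dx":0.013,"dy":0.0256,"dz":-0.002,"yaw":5.5},
    {"dx":0.013,"dy":0.0256,"dz":-0.002,"yaw":5.5},
    {"dx":0.013,"dy":0.0256,"dz":-0.002,"yaw":5.5},
    {"dx":0.013,"dy":0.0256,"dz":-0.002,"yaw":5.5},
    {"dx":0.013,"dy":0.0256,"dz":-0.002,"yaw":5.5},
    {"dx":0.013,"dy":0.0256,"dz":-0.002,"yaw":5.5},
    {"dx":0.013,"dy":0.0256,"dz":-0.002,"yaw":5.5},
    {"dx":0.013,"dy":0.0256,"dz":-0.002,"yaw":5.5},
    {"dx":0.013,"dy":0.0256,"dz":-0.002,"yaw":5.5},
    {"dx":0.013,"dy":0.0256,"dz":-0.002,"yaw":5.5},
    {"dx":0.013,"dy":0.0256,"dz":-0.002,"yaw":5.5},
    {"dx":0.013,"dy":0.0256,"dz":-0.002,"yaw":5.5},
    {"dx":0.013,"dy":0.0256,"dz":-0.002,"yaw":5.5},
    {"dx":0.0135,"dy":0.0257,"dz":-0.002,"yaw":5.5},
    {"dz":0},
    {"dz":0},
  ],
  gripper=0.045,
)

```text
$.deltas[14]: bad value
```

>>> arm_command(
  deltas=[
    {"dx":0.013,"dy":0.0256,"dz":-0.002,"yaw":5.5},
    {"dx":0.013,"dy":0.0256,"dz":-0.002,"yaw":5.5},
    {"dx":0.013,"dy":0.0256,"dz":-0.002,"yaw":5.5},
    {"dx":0.013,"dy":0.0256,"dz":-0.002,"yaw":5.5},
    {"dx":0.013,"dy":0.0256,"dz":-0.002,"yaw":5.5},
    {"dx":0.013,"dy":0.0256,"dz":-0.002,"yaw":5.5},
    {"dx":0.013,"dy":0.0256,"dz":-0.002,"yaw":5.5},
    {"dx":0.013,"dy":0.0256,"dz":-0.002,"yaw":5.5},
    {"dx":0.013,"dy":0.0256,"dz":-0.002,"yaw":5.5},
    {"dx":0.013,"dy":0.0256,"dz":-0.002,"yaw":5.5},
    {"dx":0.013,"dy":0.0256,"dz":-0.002,"yaw":5.5},
    {"dx":0.013,"dy":0.0256,"dz":-0.002,"yaw":5.5},
    {"dx":0.013,"dy":0.0256,"dz":-0.002,"yaw":5.5},
    {"dx":0.0135,"dy":0.0257,"dz":-0.002,"yaw":5.5},
    {"dx":0.0,"dy":0.0,"dz":0.0,"yaw":0.0},
  ],
  gripper=0.045,
)

```text
t: 1.6
eef_pos: [428.8, -213.9, 205.3]
tcp_rot: [-3.141, -0.001, 1.753]
ft_force: [0.0, 0.1, 0.4]
opening: 0.47
grip_force: 0.0
```

>>> arm_command(
  deltas=[
    {"dx":0.0,"dy":0.0,"dz":-0.03,"yaw":0.0},
    {"dx":0.0,"dy":0.0,"dz":-0.03,"yaw":0.0},
    {"dx":0.0,"dy":0.0,"dz":-0.03,"yaw":0.0},
    {"dx":0.0,"dy":0.0,"dz":-0.03,"yaw":0.0},
    {"dx":0.0,"dy":0.0,"dz":-0.03,"yaw":0.0},
    {"dx":0.0,"dy":0.0,"dz":-0.02,"yaw":0.0},
    {"dx":0.0,"dy":0.0,"dz":-0.011,"yaw":0.0},
    {"dx":0.0,"dy":0.0,"dz":0.0,"yaw":0.0},
  ],
)

```text
t: 2.4
eef_pos: [427.6, -216.3, 23.7]
tcp_rot: [-3.14, -0.002, 1.747]
ft_force: [-0.2, -0.5, 1.0]
opening: 0.474
grip_force: 0.0
```

```bash
python3 - <<'E'
from h import *
c=read_camera("top"); np.save("top1.npy",c,allow_pickle=True)
cv2.imwrite("pics/crop1.png",cv2.resize(c["color"][175:250,260:390,::-1],None,fx=6,fy=6,interpolation=cv2.INTER_CUBIC))
print(state()["eef_pos"],state()["tcp_rot"])
E
```

```text
[ 427.97351398 -216.46691641   24.58465905] [-3.14110770e+00 -5.30509783e-04  1.74708076e+00]
```

View pics/crop1.png

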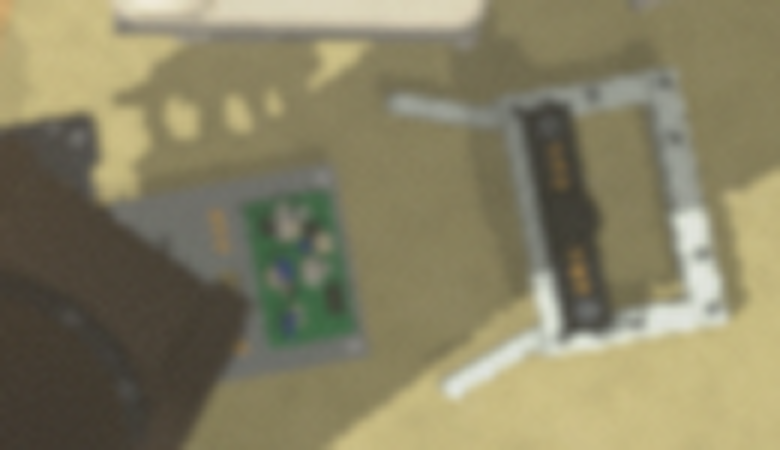

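The tray and jig are unmoved, with the tray front at about (345,260) and the mouth tips at (395,103) and (450,390). The line is good, so I start pushing along -80°.

>>> arm_command(
  deltas=[
    {"dx":0.00104,"dy":-0.0059,"dz":0.0,"yaw":0.0},
    {"dx":0.00104,"dy":-0.0059,"dz":0.0,"yaw":0.0},
    {"dx":0.00104,"dy":-0.0059,"dz":0.0,"yaw":0.0},
    {"dx":0.00104,"dy":-0.0059,"dz":0.0,"yaw":0.0},
    {"dx":0.00104,"dy":-0.0059,"dz":0.0,"yaw":0.0},
    {"dx":0.00104,"dy":-0.0059,"dz":0.0,"yaw":0.0},
    {"dx":0.00104,"dy":-0.0059,"dz":0.0,"yaw":0.0},
    {"dx":0.00104,"dy":-0.0059,"dz":0.0,"yaw":0.0},
    {"dx":0.00104,"dy":-0.0059,"dz":0.0,"yaw":0.0},
    {"dx":0.00104,"dy":-0.0059,"dz":0.0,"yaw":0.0},
    {"dx":0.00104,"dy":-0.0059,"dz":0.0,"yaw":0.0},
    {"dx":0.00104,"dy":-0.0059,"dz":0.0,"yaw":0.0},
    {"dx":0.00104,"dy":-0.0059,"dz":0.0,"yaw":0.0},
    {"dx":0.00104,"dy":-0.0059,"dz":0.0,"yaw":0.0},
    {"dx":0.00104,"dy":-0.0059,"dz":0.0,"yaw":0.0},
  ],
)

```text
t: 3.95
eef_pos: [443.7, -305.2, 24.6]
tcp_rot: [3.142, -0.0, 1.748]
ft_force: [0.1, 1.3, 0.7]
opening: 0.475
grip_force: 0.6
```

```bash
python3 - <<'E'
from h import *
c=read_camera("top"); np.save("top2.npy",c,allow_pickle=True)
cv2.imwrite("pics/crop2.png",cv2.resize(c["color"][175:250,260:390,::-1],None,fx=6,fy=6,interpolation=cv2.INTER_CUBIC))
s=state();print(s["eef_pos"],s["tcp_rot"],s["ft_force"])
E
```

```text
[ 444.10066139 -306.11155831   24.70632747] [3.14096263e+00 8.23442889e-04 1.74742729e+00] [-0.24233791 -1.39389622  0.6012212 ]
```

View pics/crop2.png

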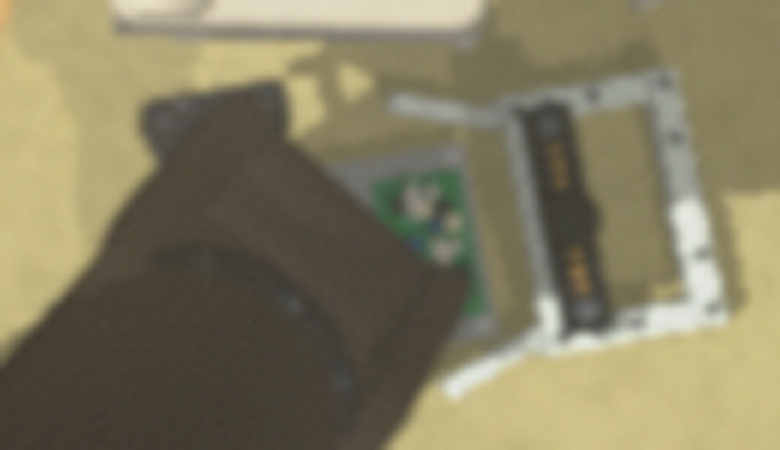

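```bash
python3 - <<'E'
from h import *
c=np.load("top2.npy",allow_pickle=True).item()
f=lambda L,z:np.array([w(c,260+(u+.5)/6-.5,175+(v+.5)/6-.5,z)[:2] for u,v in L])
J=np.array([473,-466]);a=np.radians(-80);u=np.array([np.cos(a),np.sin(a)]);n=np.array([-u[1],u[0]])
for k,P in dict(tray=f([(460,148),(495,330)],12),tips=f([(393,102),(450,388)],16),stop=f([(675,70),(725,318)],18),bridge=f([(510,100),(548,347)],32)).items():
    q=P-J; print(k,P.round(1).tolist(),(q@u).round(1),(q@n).round(1),(q@n).mean().round(1))
E
```

```text
tray [[510.7, -423.1], [418.4, -439.8]] [-35.7 -35.3] [ 44.6 -49.3] -2.3
tips [[533.8, -388.6], [389.1, -416.1]] [-65.6 -63.8] [ 73.3 -73.9] -0.3
stop [[550.5, -531.3], [425.0, -554.2]] [77.8 78.5] [ 64.9 -62.5] 1.2
bridge [[533.7, -444.9], [410.2, -462.3]] [-10.2 -14.6] [ 63.4 -61.2] 1.1
```

The tray front is 35 mm before the origin, aligned in yaw and about 2–3 mm off to the -x side, so I push on with a slight bias to +x.

>>> arm_command(
  deltas=[
    {"dx":0.0013,"dy":-0.0049,"dz":0.0,"yaw":0.0},
    {"dx":0.0013,"dy":-0.0049,"dz":0.0,"yaw":0.0},
    {"dx":0.0013,"dy":-0.0049,"dz":0.0,"yaw":0.0},
    {"dx":0.0013,"dy":-0.0049,"dz":0.0,"yaw":0.0},
    {"dx":0.0013,"dy":-0.0049,"dz":0.0,"yaw":0.0},
    {"dx":0.0013,"dy":-0.0049,"dz":0.0,"yaw":0.0},
    {"dx":0.0009,"dy":-0.0049,"dz":0.0,"yaw":0.0},
    {"dx":0.0009,"dy":-0.0049,"dz":0.0,"yaw":0.0},
  ],
)

```text
t: 4.8
eef_pos: [453.4, -344.4, 24.6]
tcp_rot: [3.142, -0.0, 1.748]
ft_force: [-0.8, 0.8, 0.2]
opening: 0.473
grip_force: 0.4
```

>>> arm_command(
  deltas=[
    {"dx":0.0009,"dy":-0.0049,"dz":0.0,"yaw":0.0},
    {"dx":0.0009,"dy":-0.0049,"dz":0.0,"yaw":0.0},
    {"dx":0.0009,"dy":-0.0049,"dz":0.0,"yaw":0.0},
    {"dx":0.0009,"dy":-0.0049,"dz":0.0,"yaw":0.0},
    {"dx":0.0009,"dy":-0.0049,"dz":0.0,"yaw":0.0},
    {"dx":0.0009,"dy":-0.0049,"dz":0.0,"yaw":0.0},
    {"dx":0.0009,"dy":-0.0049,"dz":0.0,"yaw":0.0},
    {"dx":0.0009,"dy":-0.0049,"dz":0.0,"yaw":0.0},
  ],
)

```text
t: 5.6
eef_pos: [460.6, -383.5, 24.7]
tcp_rot: [3.142, -0.0, 1.748]
ft_force: [-0.4, -0.0, -0.4]
opening: 0.47
grip_force: 0.4
```

>>> arm_command(
  deltas=[
    {"dx":0.0003,"dy":-0.002,"dz":0.0,"yaw":0.0},
    {"dx":0.0003,"dy":-0.002,"dz":0.0,"yaw":0.0},
    {"dx":0.0003,"dy":-0.002,"dz":0.0,"yaw":0.0},
    {"dx":0.0003,"dy":-0.002,"dz":0.0,"yaw":0.0},
    {"dx":0.0003,"dy":-0.002,"dz":0.0,"yaw":0.0},
    {"dx":0.0002,"dy":-0.001,"dz":0.0,"yaw":0.0},
    {"dx":0.0002,"dy":-0.001,"dz":0.0,"yaw":0.0},
  ],
)

```text
t: 6.3
eef_pos: [462.4, -395.2, 24.7]
tcp_rot: [3.142, -0.0, 1.748]
ft_force: [0.9, 0.7, 0.7]
opening: 0.472
grip_force: 0.7
```

```bash
python3 - <<'E'
from h import *
for n,(a,b,e,g) in dict(top=(175,250,290,390),scene=(220,310,210,340)).items():
    c=read_camera(n)
    cv2.imwrite(f"pics/{n}3.png",cv2.resize(c["color"][a:b,e:g,::-1],None,fx=6,fy=6,interpolation=cv2.INTER_CUBIC))
s=state();print(s["eef_pos"],s["tcp_rot"],s["ft_force"])
E
```

```text
[ 462.43870275 -395.30120785   24.67809717] [3.14142100e+00 2.33144122e-04 1.74767200e+00] [-0.03350911 -0.82260829 -0.02089098]
```

View pics/top3.png

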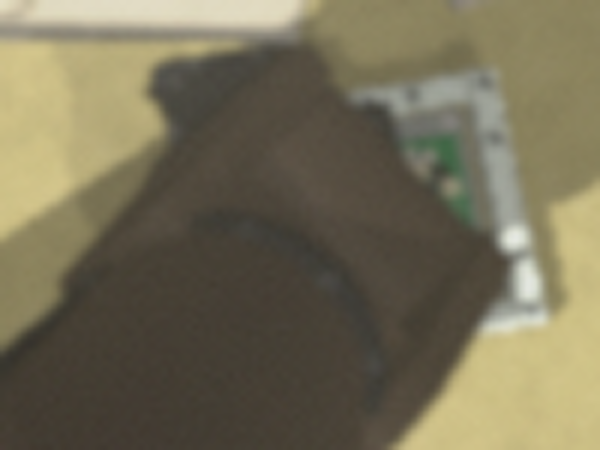

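The tray's front edge is visible at (470,160), just short of the stop's inner face. I continue in 1 mm rows, watching the force.

>>> arm_command(
  deltas=[
    {"dx":0.0002,"dy":-0.001,"dz":0.0,"yaw":0.0},
    {"dx":0.0002,"dy":-0.001,"dz":0.0,"yaw":0.0},
    {"dx":0.0002,"dy":-0.001,"dz":0.0,"yaw":0.0},
    {"dx":0.0002,"dy":-0.001,"dz":0.0,"yaw":0.0},
  ],
)

```text
t: 6.8
eef_pos: [463.2, -399.2, 24.7]
tcp_rot: [3.142, -0.0, 1.748]
ft_force: [0.2, 1.4, 0.6]
opening: 0.474
grip_force: 0.7
```

>>> arm_command(
  deltas=[
    {"dx":0.0002,"dy":-0.001,"dz":0.0,"yaw":0.0},
    {"dx":0.0002,"dy":-0.001,"dz":0.0,"yaw":0.0},
    {"dx":0.0,"dy":0.0,"dz":0.0,"yaw":0.0},
  ],
)

```text
t: 7.1
eef_pos: [463.4, -400.8, 24.6]
tcp_rot: [-3.141, -0.001, 1.748]
ft_force: [-0.6, 4.3, 2.5]
opening: 0.474
grip_force: 2.0
```

>>> arm_command(
  deltas=[
    {"dx":0.0002,"dy":-0.001,"dz":0.0,"yaw":0.0},
    {"dx":0.0,"dy":0.0,"dz":0.0,"yaw":0.0},
  ],
)

```text
t: 7.3
eef_pos: [463.3, -401.0, 24.6]
tcp_rot: [-3.141, -0.002, 1.748]
ft_force: [-1.6, 8.9, 5.1]
opening: 0.475
grip_force: 4.2
```

The force rises to 9 N with no further motion at the predicted place, so the tray is home. I back off, rise, close the fingers and take a look.

>>> arm_command(
  deltas=[
    {"dx":-0.0005,"dy":0.003,"dz":0.0,"yaw":0.0},
    {"dx":-0.0012,"dy":0.007,"dz":0.0,"yaw":0.0},
    {"dx":-0.0017,"dy":0.01,"dz":0.0,"yaw":0.0},
    {"dx":-0.0035,"dy":0.02,"dz":0.02,"yaw":0.0},
    {"dx":-0.0052,"dy":0.03,"dz":0.03,"yaw":0.0},
    {"dx":-0.0052,"dy":0.03,"dz":0.03,"yaw":0.0},
    {"dx":-0.0052,"dy":0.03,"dz":0.02,"yaw":0.0},
    {"dx":0.0,"dy":0.0,"dz":0.0,"yaw":0.0},
    {"dx":0.0,"dy":0.0,"dz":0.0,"yaw":0.0},
  ],
  gripper=0.0,
)

```text
t: 8.2
eef_pos: [441.6, -271.8, 125.1]
tcp_rot: [3.14, 0.001, 1.749]
ft_force: [0.9, -0.7, 0.0]
opening: 0.005
grip_force: 0.0
```

```bash
python3 - <<'E'
from h import *
c=read_camera("top"); np.save("top4.npy",c,allow_pickle=True)
cv2.imwrite("pics/top4.png",cv2.resize(c["color"][180:240,315:390,::-1],None,fx=9,fy=9,interpolation=cv2.INTER_CUBIC))
s=state();print(s["t"],s["eef_pos"],s["tcp_rot"],s["ft_force"],s["opening"])
E
```

```text
8.25 [ 441.49457576 -272.36221466  124.48240355] [3.14114449e+00 6.14500560e-04 1.74809453e+00] [ 0.76013666  0.73200054 -0.31898736] 0.00586193848992201
```

View pics/top4.png

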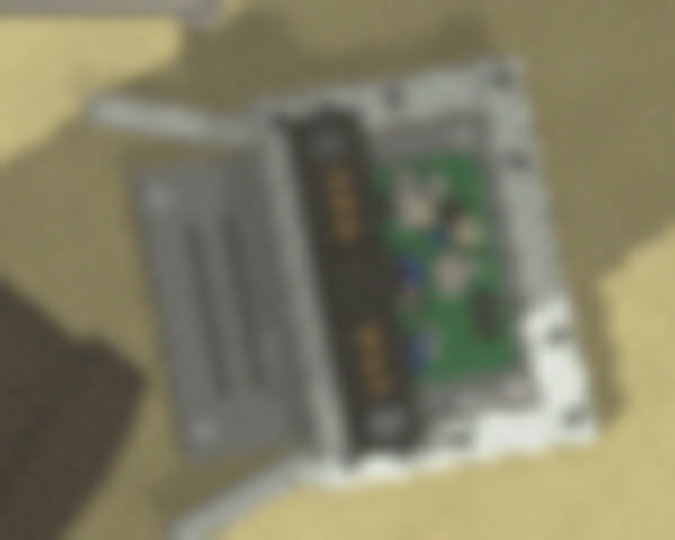

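The tray sits flush against the stop, its front edge at (490,120)–(530,395). Next I move over the knob.

>>> arm_command(
  deltas=[
    {"dx":0.004,"dy":-0.0243,"dz":0.0,"yaw":0.0},
    {"dx":0.004,"dy":-0.0243,"dz":0.0,"yaw":0.0},
    {"dx":0.004,"dy":-0.0243,"dz":0.0,"yaw":0.0},
    {"dx":0.004,"dy":-0.0243,"dz":0.0,"yaw":0.0},
    {"dx":0.004,"dy":-0.0243,"dz":0.0,"yaw":0.0},
    {"dx":0.004,"dy":-0.0243,"dz":0.0,"yaw":0.0},
    {"dx":0.004,"dy":-0.0243,"dz":0.0,"yaw":0.0},
    {"dx":0.004,"dy":-0.0243,"dz":0.0,"yaw":0.0},
    {"dx":0.0,"dy":0.0,"dz":-0.015,"yaw":0.0},
    {"dx":0.0,"dy":0.0,"dz":-0.011,"yaw":0.0},
    {"dx":0.0,"dy":0.0,"dz":0.0,"yaw":0.0},
  ],
)

```text
t: 9.35
eef_pos: [472.2, -465.2, 95.6]
tcp_rot: [-3.139, -0.004, 1.748]
ft_force: [-0.3, 0.6, -0.8]
opening: 0.004
grip_force: 0.0
```

```bash
python3 - <<'E'
from h import *
c=read_camera("scene")
cv2.imwrite("pics/scene5.png",cv2.resize(c["color"][190:310,220:350,::-1],None,fx=4.9,fy=4.9,interpolation=cv2.INTER_CUBIC))
s=state();print(s["t"],s["eef_pos"],s["tcp_rot"],s["ft_force"],s["opening"])
E
```

```text
9.4 [ 472.72457909 -465.52764923   96.93307797] [-3.14011293e+00 -2.81292515e-03  1.74783489e+00] [ 0.72775457 -0.01457003  0.15271211] 0.005543463498007469
```

View pics/scene5.png

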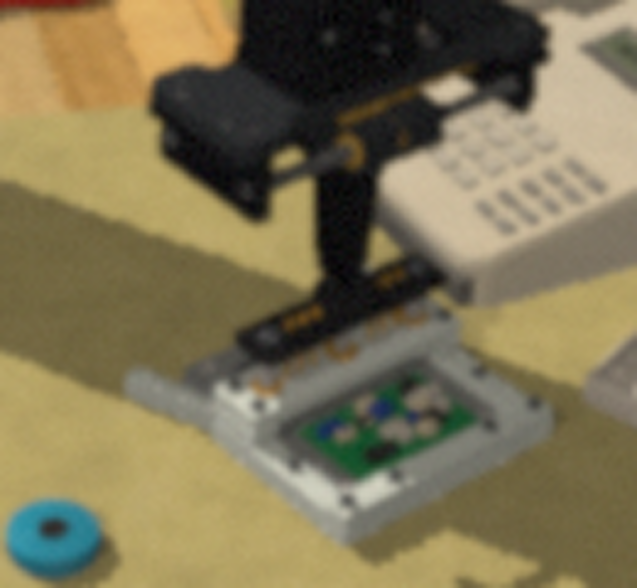

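The closed fingertips at (343,280) stand centred over the knob, and the tray is home. Now I press.

>>> arm_command(
  deltas=[
    {"dx":0.0,"dy":0.0,"dz":-0.0025,"yaw":0.0},
    {"dx":0.0,"dy":0.0,"dz":-0.0025,"yaw":0.0},
    {"dx":0.0,"dy":0.0,"dz":-0.0025,"yaw":0.0},
    {"dx":0.0,"dy":0.0,"dz":-0.0025,"yaw":0.0},
    {"dx":0.0,"dy":0.0,"dz":-0.0025,"yaw":0.0},
    {"dx":0.0,"dy":0.0,"dz":-0.0025,"yaw":0.0},
    {"dx":0.0,"dy":0.0,"dz":-0.002,"yaw":0.0},
    {"dx":0.0,"dy":0.0,"dz":-0.002,"yaw":0.0},
    {"dx":0.0,"dy":0.0,"dz":-0.002,"yaw":0.0},
    {"dx":0.0,"dy":0.0,"dz":-0.001,"yaw":0.0},
    {"dx":0.0,"dy":0.0,"dz":0.0,"yaw":0.0},
  ],
)

```text
t: 10.5
eef_pos: [473.5, -466.5, 76.8]
tcp_rot: [3.141, 0.0, 1.748]
ft_force: [1.2, 3.2, 6.1]
opening: 0.003
grip_force: 3.2
```

>>> arm_command(
  deltas=[
    {"dx":0.0,"dy":0.0,"dz":-0.002,"yaw":0.0},
    {"dx":0.0,"dy":0.0,"dz":-0.001,"yaw":0.0},
    {"dx":0.0,"dy":0.0,"dz":-0.001,"yaw":0.0},
    {"dx":0.0,"dy":0.0,"dz":-0.001,"yaw":0.0},
    {"dx":0.0,"dy":0.0,"dz":0.0,"yaw":0.0},
    {"dx":0.0,"dy":0.0,"dz":0.0,"yaw":0.0},
  ],
)

```text
t: 11.1
eef_pos: [473.6, -466.5, 73.6]
tcp_rot: [3.141, 0.001, 1.748]
ft_force: [-2.6, 6.5, 20.3]
opening: 0.005
grip_force: 10.3
```

>>> arm_command(
  deltas=[
    {"dx":0.0,"dy":0.0,"dz":0.0,"yaw":0.0},
    {"dx":0.0,"dy":0.0,"dz":0.0,"yaw":0.0},
    {"dx":0.0,"dy":0.0,"dz":0.0,"yaw":0.0},
    {"dx":0.0,"dy":0.0,"dz":0.0,"yaw":0.0},
  ],
)

```text
t: 11.5
eef_pos: [473.5, -466.5, 73.6]
tcp_rot: [3.141, 0.001, 1.748]
ft_force: [-3.4, 6.0, 20.7]
opening: 0.007
grip_force: 10.3
```

```bash
python3 -c "
from cell import *
s=state();print(s['eef_pos'],s['ft_force'])
print(job_done())"
```

```text
[ 473.53186607 -466.51322171   73.56416966] [-3.37610153  5.99664866 20.68723021]
the job is handed in; nothing more can be done
None
```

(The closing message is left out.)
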